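# Latch the insulated carrier

## Task

One of the two toggle latches on top of the insulated carrier is still undone. Swing its wire bail over so that the cross bar drops behind the keeper hook, then press the red lever down past centre until it lies flat and the bail is held tight. Let go, and leave the other latch and the things standing around and on the carrier as they are.

Things in the scene. Friction and masses are not known exactly. Their poses are not given: they have to be found in the camera images.
- carrier: Low insulated food carrier, 400 x 460 x 150 mm (x, y, z), grey with blue lid, fixed to the table; origin at the centre of its underside. Its flat top is at z = 150 mm: grey deck on the robot's side, blue lid (already shut, it does not move) on the far side.
- latch: The undone toggle latch, fixed on the carrier's top and turned with it; origin on the deck (z = 0 of this frame) under the lever's pivot. Its x points from the lever across the joint to the keeper, y is parallel to all its hinge axes, z up. It takes x -110 to 115, y -37 to 37 mm.
- shut_latch: The second latch, same make, already closed (lever flat, bail hooked), rigid; origin and axes as for the undone one. It stands beside it, 160 mm away along y, on either side.
- lever (a joint): Angle of the red lever about lever_pivot (rad): 0 = fully open, handle 10 deg from upright, leaning to the keeper; grows as it swings back (latch -x) and down; 1.745 = closed, level; stops at both. Friction (0.08 N m) holds it. Starts at 0.6 to 0.8. With the bail hooked it pulls tight from about 0.7, dead centre is near 1.37, beyond that it stays down. 3 to 5 N at the handle does it.
- bail (a joint): Angle of the bail relative to the lever (rad): the bail's direction from bail_pivot to bail_bar, measured up from the latch's +x, equals this value plus the lever angle. Hardly any friction: at the start it leans back (-x) on its stop at 1.68; past upright it drops towards the keeper (lower stop -2.1).
- lever_pivot (a point): The lever's fixed pivot, 20 mm above the deck, mid-width.
- bail_pivot (a point): The bail's pivot pin on the lever, mid-width, 26 mm from lever_pivot; seen from there it stands 92 deg up from the latch's +x when the lever is at 0, and turns with the lever. With the lever at 0 to 0.3 a falling bail clears the keeper's blade and drops behind it; farther back (as at the start) it mostly lands on the blade, so pull it towards +x, which swings the lever open.
- bail_bar (a point): Middle of the bail's straight round cross bar (steel, 6 mm thick, 68 mm long, along the latch's y), 110 mm from bail_pivot. Two arms at y +-34 mm (up to 8 mm thick) join them and pass either side of the handle. The bail stretches on a spring by up to 10 mm (4.5 N per mm). It weighs 60 g.
- keeper_seat (a point): Where the bar's middle lies when hooked: x = 87 mm, 5 mm above the deck in the latch's frame. Keeper: steel plate 2 mm thick at x 75 to 115, y -30 to 30 mm, with a hook: a blade 6 mm thick, 40 mm wide (y), 17.5 mm high at x 76 to 87 mm, leaning 15 deg towards +x. The bar must lie down on the plate behind the blade (+x side), whose lean holds it down.
- handle_end (a point): Free end of the lever's red handle, 92 mm from lever_pivot. The handle is 28 mm wide, 8 mm thick, on the line from lever_pivot to this point; red from 30 mm outwards, steel before.
- tub: White round tub with a green cap, 90 mm wide, 100 mm high, loose on the table beside the carrier; origin under its centre. To be left alone.
- carton: Small cardboard carton 110 x 140 x 85 mm, loose on the table beside the carrier; origin under its centre. To be left alone.
- thermometer: White thermometer box 65 x 90 x 22 mm, loose on the far part of the blue lid; origin under its centre. To be left alone.

How it is judged:
By the outcome, as a careful person would: the job done as asked, in the order asked, and still so for the second after the job is handed in, with the robot touching nothing.
It also fails if it takes over 51 s, if anything falls off the work surface, if the arm or the gripper's body presses on something with over 40 N, if the wrist force passes 120 N, or if a joint passes its speed limit or range.

## Robot

A 6-joint arm with a two-finger parallel gripper is mounted at the origin on the work surface. World frame = base frame: x ahead of the robot, y to its left, z up, the work surface at z = 0. Lengths are in m, angles in rad, forces in N, time in s.
With the tool pointing down it reaches from about 0.35 to 0.85 m from the base axis. Payload 8.1 kg.
Tool frame: the origin (TCP) lies midway between the tips of the shut fingers; the grasp point (between the pads) lies 19 mm behind it; z points along the fingers, y is the line along which they close (so a half turn about z gives the same grasp; the last joint's range is limited). The gripper opens to 93 mm and grips with 3 to 60 N. Pads are 15 mm wide; open, the fingers measure 128 mm over their backs; the gripper's body (75 mm by 188 mm) begins 65 mm behind the grasp point.
Start: joints at [1.235, 0.13, 1.488, -0, 1.523, -0.085], TCP at [0.149, 0.581, 0.219] pointing down, gripper open.
Joint ranges: [-2.96, 2.96], [-0.89, 2.26], [0.02, 2.5], [-1.34, 4.48], [0, 2.73], [-2.66, 2.66]. Speed limits (rad/s): [2.39, 2.39, 2.79, 3.14, 3.14, 3.14].

## Interface

Orientations are given as a rotation vector (axis times angle).
In Python, from plant import read_state, read_camera, get_calibration, close_job gives the robot as it stands.
- The arm moves only by the shell command python3 -m crank 'ROWS' [FORCE]. ROWS is JSON, a list that holds one entry, the list of rows, each a list of 7 numbers: the gripper's target within -1 to 1 (fully open at 1, half-way at 0, shut at -1), then the shift along the tool's x, y, z as a fraction of full scale, then the turn, a rotation vector about the tool's x, y, z as a fraction of full scale. In form: [[[grip, x, y, z, rx, ry, rz], ...]]. A call has exactly 5 rows; each row is the pose to reach, as a shift and turn from the pose commanded when the call began, along the tool's axes at that moment; what a row does not reach only later rows make up. Full scale, the value 1, is 0.5 m for a shift and 90 degrees for a turn. A row lasts 1/8 s, in which the tool goes at most 62.5 mm and 10.7 degrees, less where a joint would pass 70% of its speed; a pose out of reach is approached as far as the arm can. A call with a number of a shift or a turn outside -1 to 1 is refused whole. A call with a gripper value outside its range is refused whole. The fingers move at their own pace and stop on an object; FORCE is the grip in N (left out, the last holds). Time passes only in rows, so rows that repeat a pose let the fingers close, or fill a call up. It gives the time, the measured TCP pose, the force, the opening and the grip force at its end, in the units of the state.
- read_state(): the state, without advancing time (a new reading comes with each control period).
- read_camera(name): name is "scene" or "side" or "wrist"; returns the picture (400x640x3 uint8, red, green, blue); there is no depth.
- get_calibration(name): a dict with "fx", "fy", "cx", "cy" (pixels), "eye" and "orientation" of the camera in the world; the wrist camera has in their place "mount" (4x4, takes a point from camera to tool coordinates, whose origin is the TCP and whose axes are the flange's). Camera axes: x right, y down, z forward; pixel columns grow to the right and rows downward; lengths in m; the calibration is good to about 2 mm. A picture is of the moment at which its call begins: read the wrist's pose just before it. get_calibration takes no time and is no camera call.
- close_job(): hands the job in; it is judged then, once.
The state is a dict: "t": time; "q": joint angles; "dq": joint speeds; "joint_torque": joint torques, N m; "tool_pos": TCP position; "orientation": TCP orientation; "force": force on the tool from outside, world axes, zero at the start; "wrist_torque": the same for the moment, N m; "opening": finger opening in m; "gripper_force": force on a finger pad.
Only numpy, scipy, OpenCV 4.12 (cv2) and the standard library are available. Lean on these libraries where they do the work, as an engineer would, in place of code of your own. Each camera call takes 0.05 s, during which the arm holds its last target. There are 200 camera calls.

## Working session

There is one attempt and no reset: what is moved stays moved. The work goes in short steps, Python scripts to look and compute and a shell command to move; the robot and the scene stay as the last step left them, time stands still between calls to the robot, and variables do not carry over. Pictures are saved under pics/ and viewed, at most 10 in all, crops included, and the job is handed in when it is done.

```bash
ls; mkdir -p pics; python3 - <<'E'
from plant import *
import cv2,numpy as np
for n in ("scene","side","wrist"):
    c=get_calibration(n); print(n,{k:np.round(v,4).tolist() for k,v in c.items()})
s=read_state(); print({k:np.round(v,3).tolist() for k,v in s.items()})
a=[read_camera(n) for n in ("scene","side","wrist")]
for n,i in zip(("scene","side","wrist"),a): cv2.imwrite(f"pics/{n}0.png",i[:,:,::-1])
E
```

```text
pics
scene {'fx': 406.2137, 'fy': 406.2137, 'cx': 319.2603, 'cy': 204.8002, 'eye': [1.1052, -0.3587, 0.9907], 'orientation': [-2.3076, -1.1114, 0.3661]}
side {'fx': 365.5637, 'fy': 365.5637, 'cx': 315.4252, 'cy': 203.9288, 'eye': [0.2169, 0.4284, 0.846], 'orientation': [-1.0114, 2.5045, -0.9613]}
wrist {'fx': 309.0815, 'fy': 309.0815, 'cx': 315.4193, 'cy': 202.7073, 'mount': [[0.0002, -0.9636, -0.2674, 0.0742], [1.0, 0.0002, 0.0002, 0.0006], [-0.0002, -0.2674, 0.9636, -0.1671], [0.0, 0.0, 0.0, 1.0]]}
{'t': 0.0, 'q': [1.235, 0.131, 1.489, -0.0, 1.523, -0.085], 'dq': [-0.0, 0.0, 0.0, -0.001, 0.001, 0.0], 'joint_torque': [0.001, -55.982, -49.178, 0.077, 0.035, -0.0], 'tool_pos': [0.149, 0.581, 0.218], 'orientation': [-0.393, -3.117, 0.003], 'force': [-0.008, 0.512, -1.238], 'wrist_torque': [0.004, -0.028, -0.036], 'gripper_force': 0.0, 'opening': 0.093}
```

View pics/scene0.png

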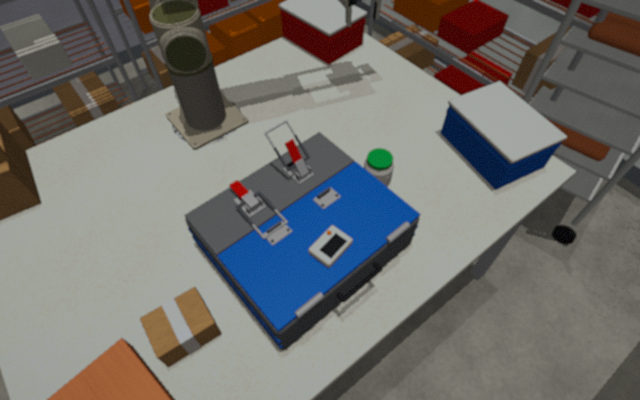

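View pics/side0.png

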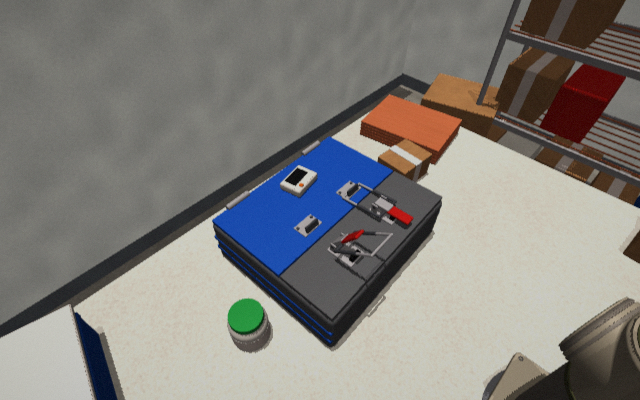

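The scene view shows the closed latch around (250,200)–(275,232) and the undone one with its lever at (293,153), bail leaning back to (283,130), and keeper at (327,197). In the side view, the undone latch has its lever at (352,237), bail bar at about (388,252), and keeper at (307,225). I'll make an enlarged crop of both.

```bash
python3 - <<'E'
import cv2,numpy as np
a=cv2.imread("pics/scene0.png")[110:260,180:430]; b=cv2.imread("pics/side0.png")[160:310,210:460]
# 3.2x: 800 wide each, stacked crop
A=cv2.resize(a[0:95,40:240],None,fx=4,fy=4,interpolation=cv2.INTER_CUBIC)[:300]   # scene origin (220,110), /4
B=cv2.resize(b[35:110,50:250],None,fx=4,fy=4,interpolation=cv2.INTER_CUBIC)   # side origin (260,195), /4
A=cv2.resize(a[5:80,40:240][:, :],None,fx=4,fy=4,interpolation=cv2.INTER_CUBIC) # scene origin (220,115)
cv2.imwrite("pics/crop.png",np.vstack([A,B]))
E
```

```text
(no output)
```

View pics/crop.png

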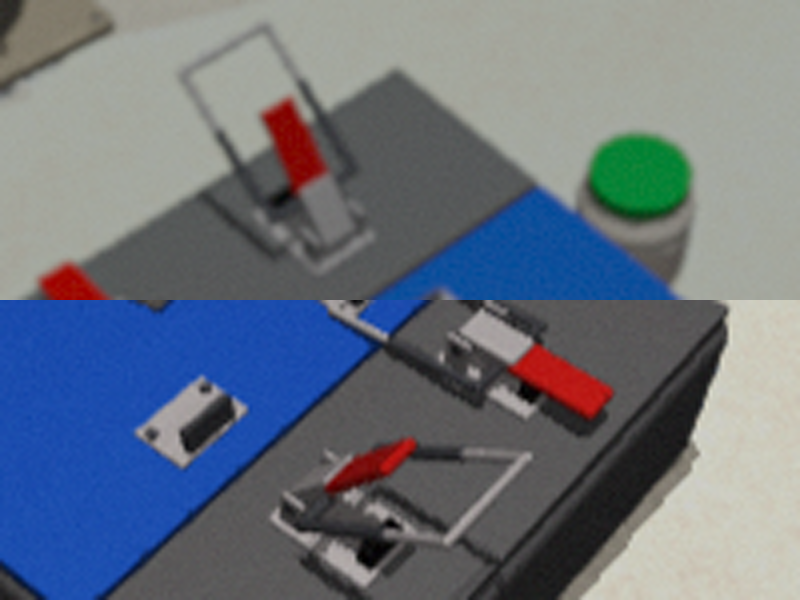

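The enlarged view gives clear bar ends, handle end and keeper plate corners in both cameras. I'll fit the latch pose and both joint angles to them.

```bash
cat > h.py <<'E'
from plant import *
import numpy as np, cv2
from scipy.spatial.transform import Rotation as R
from scipy.optimize import least_squares
def proj(n,P):
    c=get_calibration(n); r=R.from_rotvec(c["orientation"]).as_matrix()
    p=(np.atleast_2d(P)-c["eye"])@r
    return np.c_[c["fx"]*p[:,0]/p[:,2]+c["cx"], c["fy"]*p[:,1]/p[:,2]+c["cy"]]
def l2w(v,p):  # v: x,y,yaw
    return R.from_euler("z",v[2]).apply(np.atleast_2d(p))+[v[0],v[1],.15]
def kin(L,B,y=0):
    a=np.deg2rad(92)+L; bp=np.array([26*np.cos(a),y,20+26*np.sin(a)])
    bar=bp+110*np.array([np.cos(L+B),0,np.sin(L+B)])
    h=np.deg2rad(80)+L
    return bp/1e3,bar/1e3,np.array([92*np.cos(h),y,20+92*np.sin(h)])/1e3
E
cat > fit.py <<'E'
from h import *
K=[[.075,.03,.002],[.075,-.03,.002],[.115,-.03,.002],[.115,.03,.002]]
def res(v):
    pts=l2w(v,[kin(v[3],v[4],34)[1],kin(v[3],v[4],-34)[1],kin(v[3],v[4])[2]]+K)
    s=proj("side",pts)-[[371.75,255.25],[392,234.25],[362.5,231],[305.75,236.5],[321.5,222],[310.75,214.25],[294,228]]
    c=proj("scene",pts[:3])-[[286.75,121.75],[265.75,133.75],[289.75,141.5]]
    k=proj("scene",l2w(v,[[.095,0,.004]]))-[[327,197]]
    return np.r_[s,c,k].ravel()
f=least_squares(res,[.45,.2,0,.7,1.68]); v=f.x
print(v,np.round(f.fun.reshape(-1,2),1).tolist())
for n,p in zip(("bp","bar","hand"),kin(v[3],v[4])): print(n,p,l2w(v,p))
print("seat",l2w(v,[.087,0,.005]),"pivot",l2w(v,[0,0,.02]))
E
python3 fit.py
```

```text
[0.52838435 0.03606484 0.04823644 0.78845629 1.7199526 ] [[0.6, -0.1], [-0.2, -0.2], [-2.7, 1.3], [-0.3, -0.7], [0.4, -1.0], [-1.0, -1.3], [-0.8, -0.9], [-1.5, -1.2], [-1.3, -1.0], [-1.3, -1.5], [-0.2, -0.8]]
bp [-0.01906933  0.          0.03767372] [[0.5093372  0.03514536 0.18767372]]
bar [-0.10774558  0.          0.1027623 ] [[0.42076409 0.03086959 0.2527623 ]]
hand [-0.05299925  0.          0.09520026] [[0.47544675 0.03350934 0.24520026]]
seat [[0.61528316 0.04025979 0.155     ]] pivot [[0.52838435 0.03606484 0.17      ]]
```

```bash
cat > go.py <<'E'
# python3 go.py x,z[,y] ... : latch-frame TCP targets (mm) -> shift/turn fractions from present pose
import sys; from h import *
v=[.5284,.0361,.0482]
s=read_state(); r=R.from_rotvec(s["orientation"]); p=np.array(s["tool_pos"])
ly=R.from_euler("z",v[2]); y=ly.apply([1,0,0]); z=np.array([0,0,-1.])
T=R.from_matrix(np.c_[np.cross(y,z),y,z])
print("t",round(s["t"],2),"latch mm",np.round(ly.inv().apply(p-[v[0],v[1],.15])*1e3,1),"F",np.round(ly.inv().apply(s["force"]),1),"open",round(s["opening"],4),"turn",np.round((r.inv()*T).as_rotvec()/(np.pi/2),3))
for a in sys.argv[1:]:
    a=[float(i) for i in a.split(",")]+[0]
    w=l2w(v,np.array([a[0],a[2],a[1]])/1e3)[0]
    print(a[:3],np.round(w,3),np.round(r.inv().apply(w-p)/.5,3))
E
python3 go.py -120,200,250 -111,200
```

```text
t 0.15 latch mm [-353.   562.4   67.8] F [-0.6  0.9  0.5] open 0.0927 turn [-0.001  0.     0.81 ]
[-120.0, 200.0, 250.0] [0.396 0.28  0.35 ] [-0.629 -0.46  -0.264]
[-111.0, 200.0, 0] [0.418 0.031 0.35 ] [-0.794 -0.933 -0.263]
```

```bash
python3 -m crank '[[[-0.3,-0.04,-0.05,-0.09,0,0,0.09],[-0.3,-0.1,-0.12,-0.18,0,0,0.18],[-0.3,-0.19,-0.21,-0.23,0,0,0.28],[-0.3,-0.27,-0.31,-0.25,0,0,0.38],[-0.3,-0.36,-0.4,-0.263,0,0,0.47]]]' 10; python3 go.py -111,200
```

```text
t: 0.78
tool_pos: [0.2685, 0.3509, 0.3496]
orientation: [1.496, 2.762, 0.002]
force: [0.6, -0.9, -0.4]
opening: 0.0476
gripper_force: 0.0
t 0.78 latch mm [-244.4  326.9  199.6] F [ 0.5 -0.9 -0.4] open 0.0476 turn [ 0.001 -0.     0.337]
[-111.0, 200.0, 0] [0.418 0.031 0.35 ] [-0.699 -0.1   -0.001]
```

```bash
python3 -m crank '[[[-0.3,-0.12,-0.02,0,0,0,0.1],[-0.3,-0.24,-0.04,0,0,0,0.2],[-0.3,-0.36,-0.055,0,0,0,0.3],[-0.3,-0.48,-0.07,0,0,0,0.337],[-0.3,-0.58,-0.085,0,0,0,0.337]]]'; python3 go.py -111,200 -111,120
```

```text
t: 1.4
tool_pos: [0.3924, 0.0846, 0.3488]
orientation: [2.164, 2.277, 0.0]
force: [0.4, 0.8, -0.2]
opening: 0.0328
gripper_force: 0.0
t 1.4 latch mm [-133.5   55.   198.8] F [ 0.4  0.8 -0.2] open 0.0328 turn [0.    0.    0.001]
[-111.0, 200.0, 0] [0.418 0.031 0.35 ] [-0.11   0.045 -0.002]
[-111.0, 120.0, 0] [0.418 0.031 0.27 ] [-0.11   0.045  0.158]
```

```bash
python3 -m crank '[[[-0.3,-0.11,0.045,0,0,0,0],[-0.3,-0.11,0.045,0.07,0,0,0],[-0.3,-0.11,0.045,0.138,0,0,0],[-0.3,-0.11,0.045,0.138,0,0,0],[-0.3,-0.11,0.045,0.138,0,0,0]]]'; python3 go.py -111,89; python3 - <<'E'
from h import *
a=read_camera("scene")[:,:,::-1]; b=read_camera("side")[:,:,::-1]; 
A=cv2.resize(a[80:230,220:420],None,fx=2,fy=2,interpolation=cv2.INTER_CUBIC)
w=read_camera("wrist")[:,:,::-1]
B=cv2.resize(b[160:310,280:480],None,fx=2,fy=2,interpolation=cv2.INTER_CUBIC)
W=cv2.resize(w,(480,300)); 
cv2.imwrite("pics/pre.png",np.vstack([np.hstack([A,B]),np.hstack([W,np.zeros((300,320,3),np.uint8)])]))
E
```

```text
t: 2.02
tool_pos: [0.4176, 0.0332, 0.2812]
orientation: [2.161, 2.279, 0.001]
force: [-0.3, 0.1, 0.6]
opening: 0.0325
gripper_force: 0.0
t 2.02 latch mm [-110.8    2.4  131.2] F [-0.3  0.1  0.6] open 0.0325 turn [0.001 0.    0.003]
[-111.0, 89.0, 0] [0.418 0.031 0.239] [-0.005 -0.     0.084]
```

View pics/pre.png

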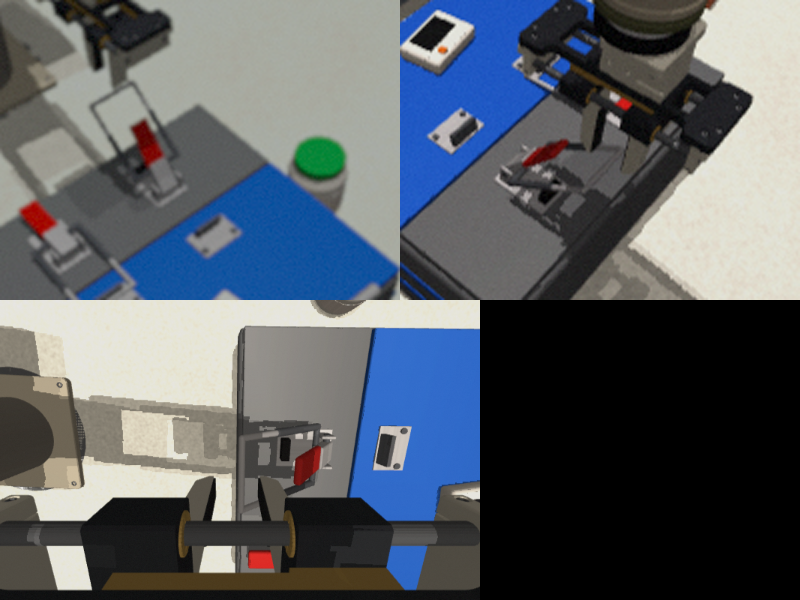

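The bar lies between the open fingers in the wrist view (bar at column ≈241, fingertips at 213 and 258), with the fingers clear of the handle. Going down and gripping.

```bash
python3 -m crank '[[[-0.3,-0.005,0.005,0.04,0,0,0],[-0.3,-0.005,0.005,0.084,0,0,0],[-0.3,-0.005,0.005,0.084,0,0,0],[-1,-0.005,0.005,0.084,0,0,0],[-1,-0.005,0.005,0.084,0,0,0]]]' 10; python3 go.py -111,89; python3 -m crank '[[[-1,0,0,0,0,0,0],[-1,0,0,0,0,0,0],[-1,0,0,0,0,0,0],[-1,0,0,0,0,0,0],[-1,0,0,0,0,0,0]]]' 10; python3 go.py
```

```text
t: 2.8
tool_pos: [0.4206, 0.0307, 0.2393]
orientation: [2.161, 2.278, 0.002]
force: [0.0, 0.2, 0.4]
opening: 0.0167
gripper_force: 0.0
t 2.8 latch mm [-107.9   -0.2   89.3] F [0.  0.2 0.4] open 0.0167 turn [0.001 0.    0.003]
[-111.0, 89.0, 0] [0.418 0.031 0.239] [ 0.    -0.006  0.001]
t: 3.42
tool_pos: [0.42, 0.0307, 0.2379]
orientation: [2.162, 2.279, 0.0]
force: [1.8, -0.3, -1.8]
opening: 0.0054
gripper_force: 10.0
t 3.42 latch mm [-108.6   -0.2   87.9] F [ 1.8 -0.4 -1.8] open 0.0054 turn [ 0.    -0.     0.003]
```

```bash
python3 -m crank '[[[-1,0,0.032,-0.033,0,0,0],[-1,0,0.069,-0.061,0,0,0],[-1,0,0.111,-0.079,0,0,0],[-1,0,0.156,-0.089,0,0,0],[-1,0,0.202,-0.089,0,0,0]]]' 10; python3 go.py 36,118 54,117 74,109 90,93 98,74
```

```text
t: 4.05
tool_pos: [0.5214, 0.0356, 0.2829]
orientation: [2.163, 2.278, -0.001]
force: [-0.3, -2.9, -0.5]
opening: 0.0057
gripper_force: 10.0
t 4.05 latch mm [ -7.1  -0.2 132.9] F [-0.5 -2.9 -0.5] open 0.0057 turn [-0.     0.001  0.002]
[36.0, 118.0, 0] [0.564 0.038 0.268] [0.    0.086 0.03 ]
[54.0, 117.0, 0] [0.582 0.039 0.267] [-0.     0.122  0.032]
[74.0, 109.0, 0] [0.602 0.04  0.259] [-0.     0.162  0.048]
[90.0, 93.0, 0] [0.618 0.04  0.243] [-0.     0.194  0.08 ]
[98.0, 74.0, 0] [0.626 0.041 0.224] [-0.     0.21   0.118]
```

```bash
python3 -m crank '[[[-1,0,0.044,0.004,0,0,0],[-1,0,0.086,0.02,0,0,0],[-1,0,0.126,0.034,0,0,0],[-1,0,0.162,0.055,0,0,0],[-1,0,0.19,0.086,0,0,0]]]' 10; python3 go.py 97,71; python3 - <<'E'
from h import *
a=read_camera("scene")[:,:,::-1]; b=read_camera("side")[:,:,::-1]
A=cv2.resize(a[90:240,230:430],None,fx=2,fy=2,interpolation=cv2.INTER_CUBIC)
B=cv2.resize(b[150:300,230:430],None,fx=2,fy=2,interpolation=cv2.INTER_CUBIC)
W=cv2.resize(read_camera("wrist")[:,:,::-1],(440,275))
cv2.imwrite("pics/over.png",np.vstack([np.hstack([A,B]),np.hstack([W,np.zeros((275,360,3),np.uint8)])]))
E
```

```text
t: 4.68
tool_pos: [0.615, 0.04, 0.238]
orientation: [-2.162, -2.277, 0.006]
force: [-2.7, -3.7, -2.2]
opening: 0.0054
gripper_force: 10.0
t 4.67 latch mm [86.7 -0.3 88. ] F [-2.8 -3.6 -2.2] open 0.0054 turn [-0.002  0.001  0.002]
[97.0, 71.0, 0] [0.625 0.041 0.221] [0.001 0.021 0.034]
```

View pics/over.png

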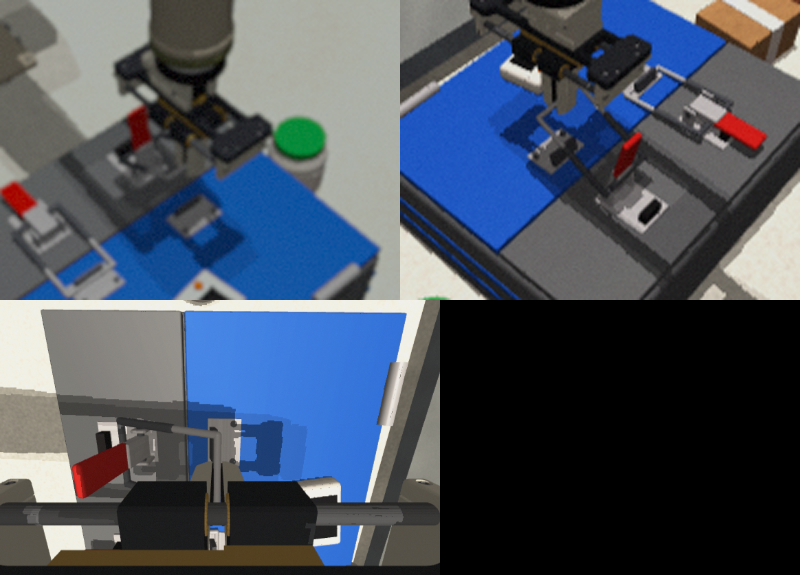

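```bash
python3 -m crank '[[[-1,0,0.016,0.016,0,0,0],[-1,0,0.029,0.036,0,0,0],[-1,0,0.029,0.036,0,0,0],[-1,0,0.029,0.036,0,0,0],[-1,0,0.029,0.036,0,0,0]]]' 10; python3 go.py; python3 -m crank '[[[0.2,0,0,0,0,0,0],[0.2,0,0,0,0,0,0],[0.2,0,0,0,0,0,0],[0.2,0,0,0,0,0,0],[0.2,0,0,0,0,0,0]]]'; python3 go.py; python3 - <<'E'
from h import *
a=read_camera("scene")[:,:,::-1]; b=read_camera("side")[:,:,::-1]
A=cv2.resize(a[90:240,230:430],None,fx=2,fy=2,interpolation=cv2.INTER_CUBIC)
B=cv2.resize(b[150:300,230:430],None,fx=2,fy=2,interpolation=cv2.INTER_CUBIC)
W=cv2.resize(read_camera("wrist")[:,:,::-1],(440,275))
cv2.imwrite("pics/drop.png",np.vstack([np.hstack([A,B]),np.hstack([W,np.zeros((275,360,3),np.uint8)])]))
E
```

```text
t: 5.45
tool_pos: [0.6295, 0.0409, 0.2225]
orientation: [2.163, 2.278, -0.002]
force: [-2.3, -5.3, -1.3]
opening: 0.0056
gripper_force: 10.0
t 5.45 latch mm [101.2  -0.   72.5] F [-2.5 -5.2 -1.3] open 0.0056 turn [-0.     0.001  0.002]
t: 6.08
tool_pos: [0.6301, 0.0418, 0.2214]
orientation: [-2.162, -2.279, -0.0]
force: [-0.5, -0.3, -0.1]
opening: 0.051
gripper_force: 0.0
t 6.08 latch mm [101.9   0.7  71.4] F [-0.5 -0.2 -0.1] open 0.051 turn [ 0.    -0.     0.003]
```

View pics/drop.png

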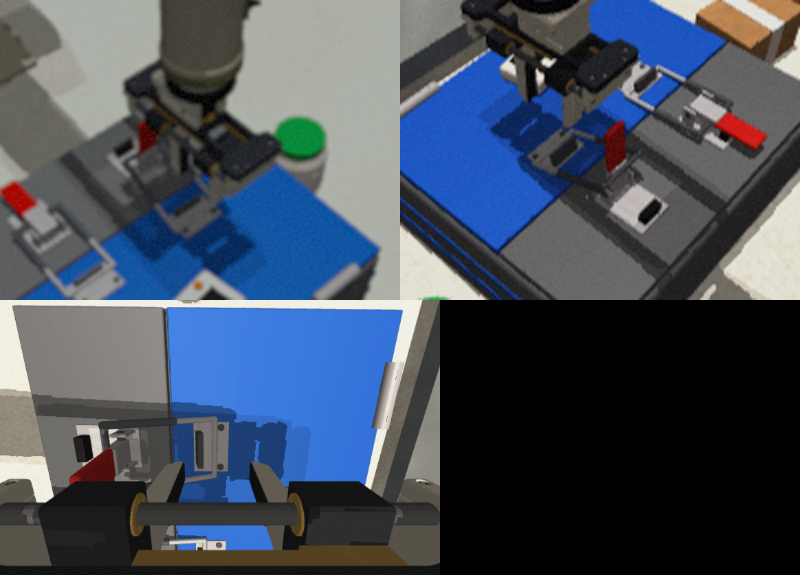

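The bail has dropped: in the wrist view its bar (column ≈213) lies on the plate behind the blade (column ≈200), with the lever near upright. Now I shut the fingers and bring them in front of the handle.

```bash
python3 -m crank '[[[-1,0,0,-0.03,0,0,0],[-1,0,0,-0.047,0,0,0],[-1,0,0,-0.047,0,0,0],[-1,0,-0.04,-0.047,0,0,0],[-1,0,-0.104,-0.047,0,0,0]]]' 10; python3 go.py 21,95 8,95 -5,92 -17,87 -28,80
```

```text
t: 6.85
tool_pos: [0.5779, 0.0389, 0.2444]
orientation: [-2.162, -2.279, 0.0]
force: [0.5, -0.7, 0.5]
opening: 0.0105
gripper_force: 0.0
t 6.85 latch mm [49.5  0.4 94.4] F [ 0.4 -0.7  0.5] open 0.0105 turn [-0.    -0.     0.003]
[21.0, 95.0, 0] [0.549 0.037 0.245] [-0.001 -0.057 -0.001]
[8.0, 95.0, 0] [0.536 0.036 0.245] [-0.    -0.083 -0.001]
[-5.0, 92.0, 0] [0.523 0.036 0.242] [-0.    -0.109  0.005]
[-17.0, 87.0, 0] [0.511 0.035 0.237] [-0.    -0.133  0.015]
[-28.0, 80.0, 0] [0.5   0.035 0.23 ] [-0.    -0.155  0.029]
```

```bash
python3 -m crank '[[[-1,0,-0.03,0,0,0,0],[-1,0,-0.057,0,0,0,0],[-1,0,-0.083,0,0,0,0],[-1,0,-0.109,0.005,0,0,0],[-1,0,-0.133,0.015,0,0,0]]]' 10; python3 go.py -28,80 -38,71 -46,61 -52,49 -55,38; python3 - <<'E'
from h import *
a=read_camera("scene")[:,:,::-1]; b=read_camera("side")[:,:,::-1]
A=cv2.resize(a[90:240,230:430],None,fx=2,fy=2,interpolation=cv2.INTER_CUBIC)
B=cv2.resize(b[150:300,230:430],None,fx=2,fy=2,interpolation=cv2.INTER_CUBIC)
W=cv2.resize(read_camera("wrist")[:,:,::-1],(440,275))
cv2.imwrite("pics/push.png",np.vstack([np.hstack([A,B]),np.hstack([W,np.zeros((275,360,3),np.uint8)])]))
E
```

```text
t: 7.48
tool_pos: [0.5116, 0.0354, 0.2378]
orientation: [2.162, 2.278, 0.001]
force: [-0.1, 0.3, 0.9]
opening: 0.0005
gripper_force: 0.6
t 7.47 latch mm [-16.8   0.2  87.8] F [-0.1  0.3  0.9] open 0.0005 turn [0.001 0.    0.003]
[-28.0, 80.0, 0] [0.5   0.035 0.23 ] [-0.    -0.022  0.016]
[-38.0, 71.0, 0] [0.49  0.034 0.221] [-0.    -0.042  0.034]
[-46.0, 61.0, 0] [0.482 0.034 0.211] [-0.    -0.058  0.054]
[-52.0, 49.0, 0] [0.476 0.034 0.199] [-0.    -0.07   0.078]
[-55.0, 38.0, 0] [0.473 0.033 0.188] [ 0.    -0.076  0.1  ]
```

View pics/push.png

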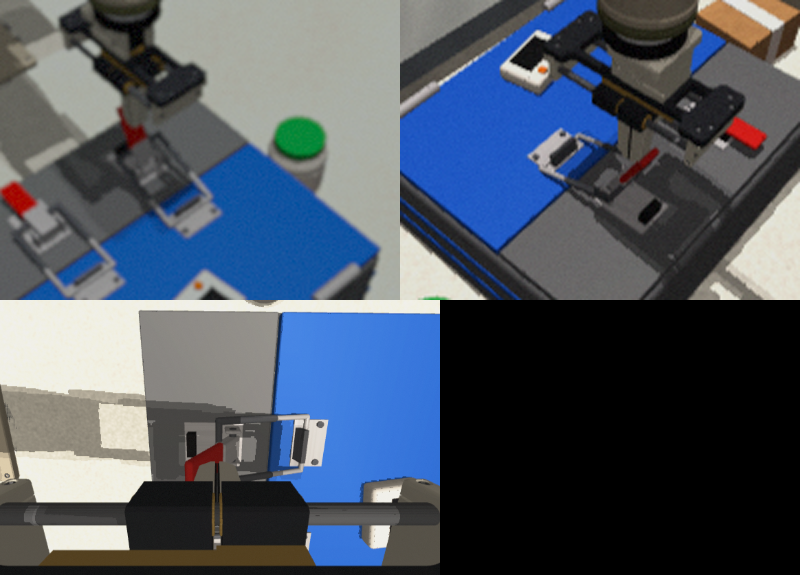

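The lever follows the fingertips and leans back, and the bail lies around the blade with its bar on the far side. Pushing on down.

```bash
python3 -m crank '[[[-1,0,-0.022,0.016,0,0,0],[-1,0,-0.042,0.034,0,0,0],[-1,0,-0.058,0.054,0,0,0],[-1,0,-0.07,0.078,0,0,0],[-1,0,-0.076,0.1,0,0,0]]]' 10; python3 go.py -57,30 -58,24 -58,20; 
```

```text
t: 8.25
tool_pos: [0.4733, 0.0334, 0.1863]
orientation: [-2.162, -2.278, 0.001]
force: [-0.2, -0.5, 1.0]
opening: 0.0003
gripper_force: 0.3
t 8.25 latch mm [-55.2   0.   36.3] F [-0.2 -0.5  1. ] open 0.0003 turn [-0.001 -0.     0.003]
[-57.0, 30.0, 0] [0.471 0.033 0.18 ] [ 0.    -0.004  0.013]
[-58.0, 24.0, 0] [0.47  0.033 0.174] [ 0.    -0.006  0.025]
[-58.0, 20.0, 0] [0.47  0.033 0.17 ] [ 0.    -0.006  0.033]
```

```bash
python3 -m crank '[[[-1,0,-0.004,0.013,0,0,0],[-1,0,-0.006,0.02,0,0,0],[-1,0,-0.006,0.026,0,0,0],[-1,0,-0.006,0.03,0,0,0],[-1,0,-0.006,0.03,0,0,0]]]' 10; python3 go.py -58,20
```

```text
t: 8.88
tool_pos: [0.471, 0.0333, 0.1741]
orientation: [2.162, 2.279, 0.0]
force: [-8.6, 0.4, 11.7]
opening: 0.0003
gripper_force: 6.1
t 8.88 latch mm [-57.4  -0.   24.1] F [-8.6  0.8 11.7] open 0.0003 turn [0.    0.    0.003]
[-58.0, 20.0, 0] [0.47  0.033 0.17 ] [ 0.    -0.001  0.008]
```

Firm contact at 24 mm, exactly the height of the flat handle's top. Retreat and look.

```bash
python3 -m crank '[[[-1,0,0,-0.06,0,0,0],[-1,0,0,-0.16,0,0,0],[-1,0,0,-0.28,0,0,0],[-1,0.06,-0.06,-0.36,0,0,0],[-1,0.15,-0.12,-0.36,0,0,0]]]' 10; python3 go.py; python3 - <<'E'
from h import *
a=read_camera("scene")[:,:,::-1]; b=read_camera("side")[:,:,::-1]
A=cv2.resize(a[110:260,220:420],None,fx=2,fy=2,interpolation=cv2.INTER_CUBIC)
B=cv2.resize(b[150:300,250:450],None,fx=2,fy=2,interpolation=cv2.INTER_CUBIC)
W=cv2.resize(read_camera("wrist")[:,:,::-1],(440,275))
cv2.imwrite("pics/end.png",np.vstack([np.hstack([A,B]),np.hstack([W,np.zeros((275,360,3),np.uint8)])]))
E
```

```text
t: 9.5
tool_pos: [0.4081, 0.1053, 0.3569]
orientation: [2.162, 2.273, 0.009]
force: [1.3, 0.2, -0.2]
opening: 0.0007
gripper_force: 0.0
t 9.5 latch mm [-116.8   75.   206.9] F [ 1.3  0.1 -0.2] open 0.0007 turn [ 0.005 -0.     0.001]
```

View pics/end.png

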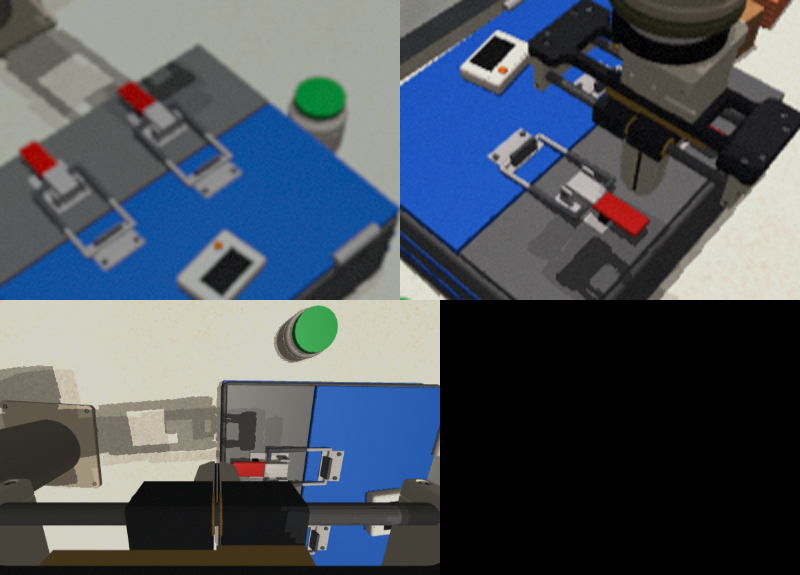

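Both latches now look the same in the scene view: red levers flat (at (137,97) and (38,158)), and bars on the plates behind the blades. The thermometer and tub are where they were, and the robot is clear of everything.

```bash
python3 -c "
from plant import *
print(close_job())"
```

```text
the job is handed in; nothing more can be done
None
```

The undone latch is now closed: its bail bar sits behind the keeper hook, the red lever lies flat, and the arm is clear; I handed the job in about 10 s into the 51 s limit, with the other latch, tub and thermometer looking unmoved in the last pictures and the carton never approached.

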